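# Refit the hob knob, set it to keep-warm and put the butter pot on

### The job

Get the front hotplate of the twin hob ready to warm the butter: take the washed black knob from the drying tray, fit it on the bare D-shaft and push it on until it snaps fully home, then turn it until its white pointer stands at the green keep-warm mark of that dial. After that, set the little steel butter pot upright in the middle of the front hotplate and let go. Leave the other hob knob and all the other things where they are.

Things in the scene. Friction and masses are not known exactly. Their poses are not given: they have to be found in the camera images.
- hob: low twin electric hob, steel, 520 (x) x 300 (y), panel 60 above the table; fixed, but placed and yawed anew each time. Origin: centre of underside; x points away from the robot, y left. On the panel, mm: bare shaft x -210 y 70; fitted rear-plate knob x -210 y -70; front hotplate (iron disc, diameter 145) x -85 y 0; rear plate (180) x 125 y 0. Small two-disc diagrams show which plate a knob serves
- green_mark (a point): middle of the green keep-warm mark on the bare shaft's dial, a radial tick 14 x 5 mm on the panel, 35 mm from the shaft's axis, 60 degrees clockwise (from above) from the dial's off bar; the off bar lies on the hob's +x side of the shaft. Black dots of growing size follow clockwise
- shaft (a joint): bare control shaft, turning about the vertical; rad, growing clockwise seen from above, 0 to 4.5. At 0 (off) a fitted knob's pointer points along the hob's +x, at 1.047 to the green mark. Left somewhere from 1.75 to 2.5 at the start. Light friction (0.03 N m); it stays where it is left
- shaft_tip (a point): centre of the end of the brass D-shaft, 16 mm above the panel; z up, x turns with the shaft: +x is the side of the flat and the way a fitted knob's pointer points. Diameter 12, flat 3.5 from the axis (9.5 across), end 2 mm chamfered. Opposite the flat, 6.8 above the panel, a spring ball stands 2.5 mm proud: a catch that yields to a push of about 4 to 8 N, then holds the knob
- knob: loose black knob, 45 g, open side down in the tray. Origin: centre of underside, z up. Skirt diameter 46, 18 high; on it a grip bar 42 long (x), 14 wide (y), 20 high (38 in all). White pointer line on the bar's +x half and end. Blind D-bore from below: diameter 13, 15 deep, flat 4 mm from the axis on the +x (pointer) side
- knob_bore (a point): the closed end of the knob's bore, 15 mm above the knob's underside on its axis, same axes as the knob. The knob enters when its x agrees with shaft_tip's x within about 0.15 rad; it then stops on the catch about 6 mm short of home, and once snapped home this point meets shaft_tip (underside 1 mm above the panel)
- tray: fixed shallow aluminium drying tray 220 x 150 mm, rim 12 mm, floor 2 mm thick; origin at the centre of its underside. The knob stands in it and, about 100 mm away, the small grey knob
- front_plate (a point): centre of the top of the front hotplate, 8 mm above the panel, 68 mm above the table
- pot: loose small steel pot with solid butter in it, 0.2 to 0.35 kg. Round body 60 mm in diameter (63 at the rim), 64 high, wall 2.5; origin at the centre of its underside, z up. A black handle 14 mm thick points along its +x, from 52 mm above the base at the wall to 74 mm at 150 mm from the axis
- rear_knob (a joint): the other hob knob, fitted on the right-hand shaft, the same in shape as the loose one; rad clockwise, 0 = off. Leave it off
- small_knob: bystander: small round grey oven knob in the tray, diameter 30 mm, 24 mm high; origin at the centre of its underside
- shaker: bystander: spice shaker, diameter 44 mm, 84 mm high; origin at the centre of its underside
- oil_bottle: bystander: yellow oil bottle with a red spout, diameter 56 mm, 185 mm high; origin at the centre of its underside
- bowl: bystander: steel bowl, diameter 90 mm, 36 mm high; origin at the centre of its underside
- spoon: bystander: wooden-handled spoon, 220 mm long, lying on the table
There are look-alikes about, which are no part of the job. What is shaped like the pot but pink is not meant.

How it is judged:
On the way, in this order (a step that is already met when the one before it is completed fails the run):
1. the knob is snapped fully home on the bare shaft (z of knob in the frame of shaft_tip below -0.0125 m and horizontal distance between knob and shaft_tip below 0.003 m and angle between the x axis of knob and the x axis of shaft_tip, either way round below 0.25 rad and angle between knob's own z axis and vertical below 0.12 rad), for 0.2 s.
2. the fitted knob has turned the shaft to the green keep-warm mark (z of knob in the frame of shaft_tip below -0.0125 m and horizontal distance between knob and shaft_tip below 0.003 m and value of joint shaft between 0.887 and 1.207 rad), for 0.2 s.
3. the butter pot stands in the middle of the front hotplate (horizontal distance between pot and front_plate below 0.025 m and z of pot in the frame of front_plate below 0.004 m and angle between pot's own z axis and vertical below 0.1 rad), for 0.2 s.
At the end, for the whole second after the job is handed in: The knob sits snapped home on the bare shaft (within 2.5 mm of full depth, on its axis, upright, pointer side to the flat), the shaft stands within 9 degrees (0.16 rad) of the green keep-warm mark, and the butter pot stands upright and still on the front hotplate within 25 mm of its middle (all of step 2 and all of step 3 and angle between the x axis of knob and the x axis of shaft_tip, either way round below 0.25 rad and angle between knob's own z axis and vertical below 0.12 rad and z of pot in the frame of front_plate above -0.004 m and linear speed of pot below 0.02 m/s); the robot touches nothing.
It fails at once if the other hob knob is turned by more than 0.2 rad (value of joint rear_knob above 0.2 rad).
It fails at once if the butter pot is tipped by more than 45 degrees (angle between pot's own z axis and vertical above 0.78 rad).
It fails at once if another thing is pushed away by more than 30 mm (distance of any of small_knob, shaker, oil_bottle, bowl, spoon from where it was at the start of the episode above 0.03 m).
It also fails if it takes over 64 s, if anything falls off the work surface, if the arm or the gripper's body presses on something with over 40 N, if the wrist force passes 120 N, or if a joint passes its speed limit or range.

### The arm

A 6-joint arm with a two-finger parallel gripper is mounted at the origin on the work surface. World frame = base frame: x ahead of the robot, y to its left, z up, the work surface at z = 0. Lengths are in m, angles in rad, forces in N, time in s.
With the tool pointing down it reaches from about 0.3 to 0.775 m from the base axis. Payload 14.6 kg.
Tool frame: the origin (TCP) lies at the very end of the fingers, on their centre line; the grasp point (between the pads) lies 19 mm behind it; y points along the fingers, z is the direction in which the jaws open and shut, and the axes are right-handed (so a half turn about y gives the same grasp; the last joint's range is limited). The gripper opens to 94 mm and grips with 3 to 60 N. Pads are 16 mm wide; open, the fingers measure 119 mm over their backs; the gripper's body (75 mm by 177 mm) begins 78 mm behind the grasp point.
Start: joints at [1.047, 0.3, 1.521, -0, 1.321, -0.067], TCP at [0.243, 0.494, 0.205] pointing down, gripper open.
Joint ranges: [-3.03, 3.03], [-0.79, 2.21], [0.23, 2.52], [-1.04, 4.18], [0, 3.07], [-2.55, 2.55]. Speed limits (rad/s): [2.22, 2.22, 2.57, 3.14, 3.14, 3.14].

### API

Orientations are given as [roll, pitch, yaw] about the fixed x, y, z axes, in that order (R = Rz(yaw) Ry(pitch) Rx(roll)).
In Python, from station import get_obs, camera, job gives the robot as it stands.
- The arm moves only by the tool step_arm, never from a script. Its argument "targets" is a list of rows, each a list of 6 numbers: the shift along the tool's x, y, z in mm, then the turn, a rotation vector about the tool's x, y, z in degrees. In form: [[dx, dy, dz, rx, ry, rz], ...]. A call has 1 to 12 rows; each row shifts and turns the commanded pose from where the row before left it, along the tool's axes as they then stand; what a row does not reach is not made up. A row lasts 1/8 s, in which the tool goes at most 62.5 mm and 10.7 degrees, less where a joint would pass 70% of its speed; a pose out of reach is approached as far as the arm can. A call is refused whole if a number of a shift passes 62.5 or a number of a turn 10.7, either way. A call with a gripper value outside its range is refused whole. "gripper" is the opening, from -1 (shut) to 1 (fully open), set as the call begins (left out, the last holds). The fingers move at their own pace and stop on an object; "squeeze" is the grip in N (left out, the last holds). Time passes only in rows, so rows that do not move let the fingers close. It gives the time, the measured TCP pose, the force and the opening at its end, in the units of the state.
- get_obs(): the state, without advancing time (a new reading comes with each control period).
- camera(name): name is "side" or "top"; returns a dict with "pixels" (480x640x3 uint8, red, green, blue), "intrinsics" (3x3 intrinsics, pixels), "k1" (the pictures are not rectified: a ray, as slopes to the right and down, at radius r is drawn at 1 + k1 r^2 times it, then the intrinsics apply), "R" (3x3) and "t" (3): a world point X has camera coordinates R X + t. Camera axes: x right, y down, z forward; pixel columns grow to the right and rows downward; lengths in m; the calibration is good to about 2 mm. A picture is of the moment at which its call begins. There is no depth.
- job.hand_in(): hands the job in, once; it reports no verdict.
The state is a dict: "time_s": time; "qpos": joint angles; "joint_vel": joint speeds; "tau": joint torques, N m; "ee_pos": TCP position; "eef_rot": TCP orientation; "force": force on the tool from outside, world axes, zero at the start; "moment": the same for the moment, N m; "grip_width": finger opening in m.
Only numpy, scipy, OpenCV 4.12 (cv2) and the standard library are available. Lean on these libraries where they do the work, as an engineer would, in place of code of your own. Each camera call takes 0.05 s, during which the arm holds its last target.

## Working session

There is one attempt and no reset: what is moved stays moved. The work goes in short steps, Python scripts to look and compute and a tool call to move; the robot and the scene stay as the last step left them, time stands still between calls to the robot, and variables do not carry over. Pictures are saved under pics/ and viewed, and the job is handed in when it is done.

Besides the shell and the picture viewer there is one more tool, called after ">>>" as name(argument=value, ...) on one line, values as JSON. step_arm: Moves the arm, as the interface text tells. Its arguments: {"type":"object","properties":{"targets":{"type":"array","items":{"type":"array","items":{"type":"number"}}},"gripper":{"type":"number"},"squeeze":{"type":"number"}},"required":["targets"]}

```bash
mkdir -p pics; ls; cat > h.py <<'E'
import numpy as np, cv2
from station import get_obs, camera, job
def snap(n,tag):
    c=camera(n); np.savez(f'pics/{tag}.npz',**{k:np.array(v) for k,v in c.items()})
    cv2.imwrite(f'pics/{tag}.png',c['pixels'][:,:,::-1]); return c
def load(tag): return dict(np.load(f'pics/{tag}.npz'))
def ray(c,u,v):
    K=c['intrinsics'];k=float(c['k1'])
    d=np.array([(u-K[0,2])/K[0,0],(v-K[1,2])/K[1,1]]);s=d.copy()
    for _ in range(30): s=d/(1+k*(s@s))
    R=c['R'];o=-R.T@c['t'];return o,R.T@np.array([s[0],s[1],1])
def onz(c,u,v,z):
    o,d=ray(c,u,v);return o+d*(z-o[2])/d[2]
def proj(c,X):
    p=c['R']@np.array(X)+c['t'];s=p[:2]/p[2];s=s*(1+float(c['k1'])*(s@s));K=c['intrinsics']
    return np.array([K[0,0]*s[0]+K[0,2],K[1,1]*s[1]+K[1,2]])
E
python3 - <<'E'
from h import *
for n in('top','side'):
    c=snap(n,n+'0');print(n,c['intrinsics'],c['k1'],-c['R'].T@c['t'],c['R'])
print(get_obs())
E
```

```text
pics
top [[496.71835224   0.         316.11655311]
 [  0.         496.71835224 246.39459412]
 [  0.           0.           1.        ]] 0.0428671658370426 [0.50802223 0.00301876 1.30258431] [[ 8.04771598e-04 -9.99983497e-01  5.68834802e-03]
 [-9.98710005e-01 -1.09252306e-03 -5.07654565e-02]
 [ 5.07708334e-02 -5.64015548e-03 -9.98694403e-01]]
side [[522.85418156   0.         312.94376548]
 [  0.         522.85418156 235.74116512]
 [  0.           0.           1.        ]] -0.13905243256099722 [-0.07008215 -0.73593014  1.27004984] [[ 0.77629403 -0.63015848  0.01636692]
 [-0.47612404 -0.60315918 -0.6399257 ]
 [ 0.41312646  0.48897782 -0.76826247]]
{'time_s': 0.1, 'qpos': array([ 1.04740590e+00,  3.00409789e-01,  1.52150071e+00,  9.15808450e-06,
        1.32067859e+00, -6.65669171e-02]), 'joint_vel': array([-0.00010433, -0.0034551 , -0.00192321, -0.00072979,  0.00129967,
       -0.00100189]), 'tau': array([ 2.11484650e-03, -5.32649660e+01, -3.53284800e+01,  7.09625054e-02,
        2.34472216e-02, -7.09885126e-05]), 'ee_pos': array([0.24247748, 0.4934167 , 0.20495395]), 'eef_rot': array([-1.57178996e+00,  7.51314776e-05, -4.56825816e-01]), 'force': array([0.57406397, 0.4887307 , 0.26391598]), 'moment': array([-0.00047607,  0.0232625 , -0.02766366]), 'grip_width': 0.09432263456511482}
```

View pics/top0.png

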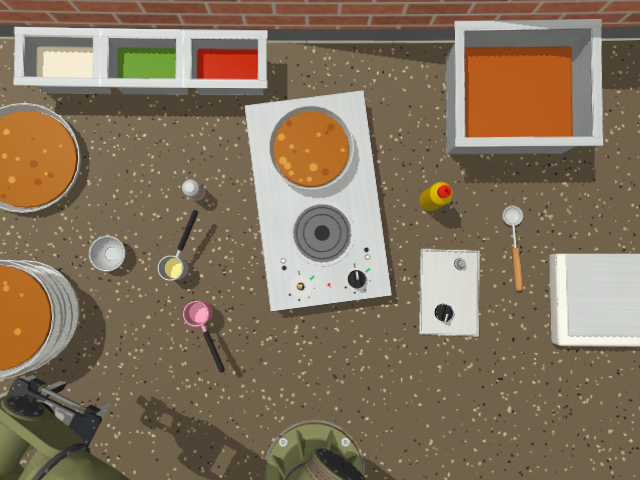

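View pics/side0.png

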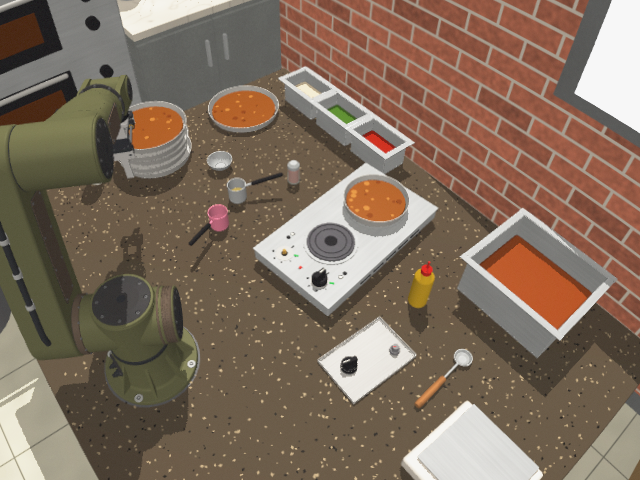

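The top view shows:
- hob near (320,200)
- bare shaft at (301,286)
- fitted rear knob at (357,279)
- black knob in the tray at (444,313)
- small grey knob at (460,264)
- steel butter pot at (174,268)
- pink look-alike pot at (198,314)

Next I'll take close crops.

```bash
python3 - <<'E'
from h import *
im=cv2.imread('pics/top0.png')
def z(x0,y0,w,h,s): return cv2.resize(im[y0:y0+h,x0:x0+w],None,fx=s,fy=s,interpolation=cv2.INTER_CUBIC)
a=z(260,235,130,80,6);cv2.imwrite('pics/cropA.png',a)
b=z(415,245,70,95,6);c=z(150,205,60,95,6);cv2.imwrite('pics/cropB.png',np.hstack([b,c]))
E
```

```text
(no output)
```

View pics/cropA.png

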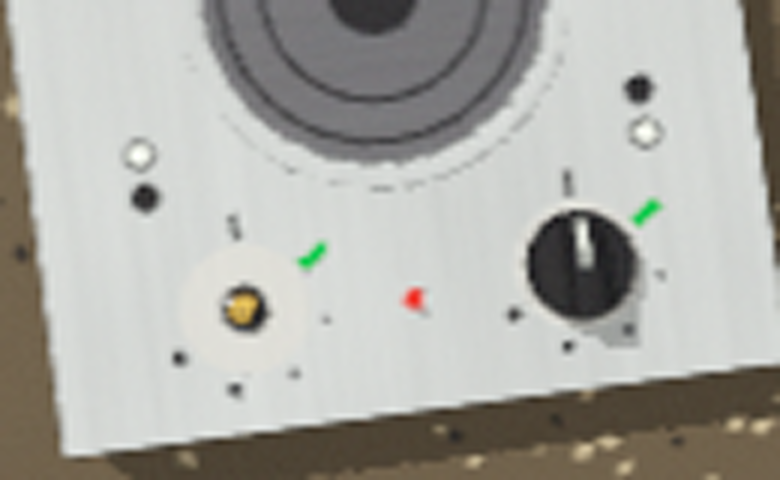

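View pics/cropB.png

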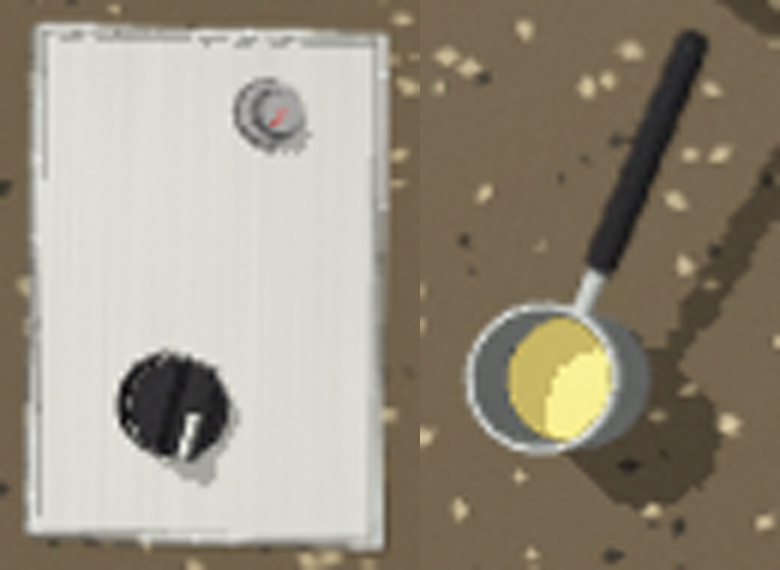

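The crops settle the identities. The left dial is bare brass at (301,286), and its diagram has the near disc filled, so it serves the front plate. Its green mark is at about (312,277). The loose black knob's pointer faces down-right (towards the robot). The pot with yellow butter is the right one. Now I'll measure.

```bash
python3 - <<'E'
from h import *
im=cv2.imread('pics/top0.png');hsv=cv2.cvtColor(im,cv2.COLOR_BGR2HSV)
c=load('top0');s=load('side0');ims=cv2.imread('pics/side0.png')
# panel
m=((hsv[:,:,2]>170)&(hsv[:,:,1]<40)).astype(np.uint8)
roi=np.zeros_like(m);roi[85:315,240:395]=1;m*=roi
m=cv2.morphologyEx(m,cv2.MORPH_CLOSE,np.ones((5,5)))
n,l,st,ce=cv2.connectedComponentsWithStats(m);i=1+np.argmax(st[1:,4]);
cn=max(cv2.findContours((l==i).astype(np.uint8),0,2)[0],key=cv2.contourArea)
P=np.array([onz(c,u,v,.06)[:2] for u,v in cn[:,0]])
r=cv2.minAreaRect((P*1000).astype(np.float32));print('hob rect',r,st[i])
box=cv2.boxPoints(r);print(box)
# green marks
g=((hsv[:,:,0]>45)&(hsv[:,:,0]<75)&(hsv[:,:,1]>120)).astype(np.uint8)
g[:,:250]=0
n,l,st,ce=cv2.connectedComponentsWithStats(g)
for k in range(1,n):print('green',ce[k],st[k,4],onz(c,*ce[k],.06))
# hub: brass
b=((hsv[:,:,0]>12)&(hsv[:,:,0]<28)&(hsv[:,:,1]>120)&(hsv[:,:,2]>120)).astype(np.uint8);b[:275]=0;b[300:]=0;b[:,:290]=0;b[:,315:]=0
v,u=np.nonzero(b);print('brass',u.mean(),v.mean(),len(u),onz(c,u.mean(),v.mean(),.076))
# hotplate
for (x,y,w,h,z) in [(285,195,75,75,.068)]:
    mm=((hsv[:,:,2]<150)&(hsv[:,:,1]<50)).astype(np.uint8);q=np.zeros_like(mm);q[200:268,288:356]=1;mm*=q
    cn=max(cv2.findContours(mm,0,2)[0],key=cv2.contourArea);e=cv2.fitEllipse(cn);print('plate',e,onz(c,*e[0],z))
# pot rim
for nm,cc,I,z in(('top',c,im,.064),):
    crop=I[245:290,150:200]
# shaft zoom both
A=cv2.resize(im[276:296,290:315],None,fx=20,fy=20,interpolation=cv2.INTER_NEAREST)
p=proj(s,onz(c,u.mean(),v.mean(),.07));print(p);x,y=p.astype(int)
B=cv2.resize(ims[y-10:y+10,x-12:x+13],None,fx=15,fy=20,interpolation=cv2.INTER_NEAREST)[:400,:300]
cv2.imwrite('pics/shaft.png',np.hstack([A,B]))
E
```

```text
hob rect ((689.751708984375, -5.92889404296875), (522.5443115234375, 304.1083679199219), 7.58238410949707) [  245    91   147   220 16125]
[[ 410.7003   110.32047]
 [ 450.82785 -191.12885]
 [ 968.8031  -122.17826]
 [ 928.67554  179.27106]]
green [367.5 270. ] 6 [ 0.51226836 -0.13245075  0.06      ]
green [311.83333333 277.33333333] 6 [0.49384463 0.00663182 0.06      ]
brass 300.05555555555554 286.1111111111111 18 [0.47245217 0.03554537 0.076     ]
plate ((321.82818603515625, 232.83245849609375), (56.15400314331055, 56.71184158325195), 150.7864532470703) [ 0.6046446  -0.01816145  0.068     ]
[283.83241677 250.93571401]
```

View pics/shaft.png

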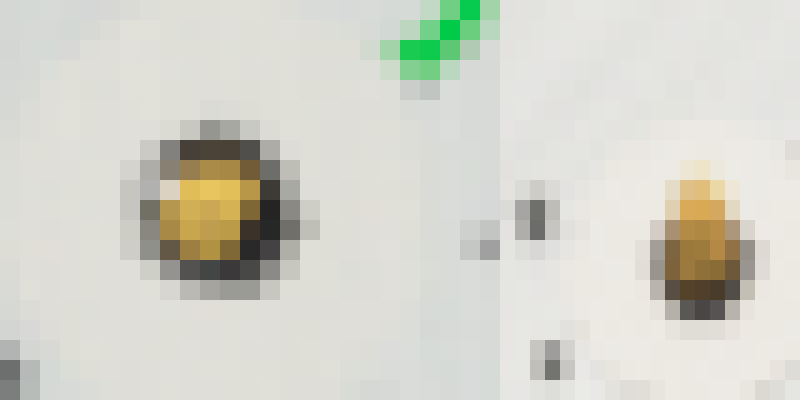

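```bash
python3 - <<'E'
from h import *
im=cv2.imread('pics/top0.png');c=load('top0')
g=im[276:296,290:312].astype(int)
print(g[5:15,5:16,0]);print(g[5:15,5:16,2])
yaw=np.deg2rad(7.58);ax=np.array([.4724,.0357])
print('axis66.8',proj(c,[*ax,.0668]),'tip',proj(c,[*ax,.076]),'panel',proj(c,[*ax,.06]))
for q in np.arange(1.7,2.6,.1):
    a=yaw-q+np.pi
    print(round(q,2),[proj(c,[*(ax+r*np.array([np.cos(a),np.sin(a)])),.0668]).round(2) for r in(.006,.0085)])
# knob: dark mask
hsv=cv2.cvtColor(im,cv2.COLOR_BGR2HSV)
m=(hsv[:,:,2]<75).astype(np.uint8);q=np.zeros_like(m);q[298:330,428:462]=1;m*=q
m=cv2.morphologyEx(m,cv2.MORPH_CLOSE,np.ones((5,5)))
cn=max(cv2.findContours(m,0,2)[0],key=cv2.contourArea);print('knob',cv2.fitEllipse(cn),cv2.minEnclosingCircle(cn))
for (x0,y0,w,h,n) in((428,298,32,32,'k1'),):
    A=cv2.resize(im[y0:y0+h,x0:x0+w],None,fx=18,fy=18,interpolation=cv2.INTER_NEAREST)
ims=cv2.imread('pics/side0.png')
B=cv2.resize(ims[348:380,332:364],None,fx=12,fy=18,interpolation=cv2.INTER_NEAREST)[:, :220]
B=cv2.resize(ims[350:380,332:364],(220,206),interpolation=cv2.INTER_NEAREST);B=np.vstack([B,np.zeros((576-206,220,3),np.uint8)])
cv2.imwrite('pics/knob.png',np.hstack([A,B]))
E
```

```text
[[216 217 218 216 215 213 213 214 215 215 215]
 [216 217 216 211 192 145 163 194 212 216 216]
 [216 216 196 125  57  56  55  76 166 214 216]
 [216 205 168 116  80  71  69  55 105 183 215]
 [216 191 175 193  89  94  89  73  53 163 215]
 [216 191 100  79  85  84  84  53  37 132 198]
 [216 197 128  70  78  78  72  42  39 106 183]
 [216 199 138  70  65  67  53  42  66 168 215]
 [216 216 199 143  81  69  57  70 134 191 215]
 [216 216 217 208 180 159 150 149 192 215 214]]
[[223 224 225 223 223 219 220 221 223 223 222]
 [223 224 223 219 200 150 168 200 220 224 223]
 [223 223 204 130  70  75  74  80 173 221 223]
 [224 213 174 137 151 170 167 113 109 190 223]
 [223 198 177 220 224 232 226 184  62 168 223]
 [223 198 114 181 208 202 213 126  37 138 206]
 [223 205 138 168 199 190 188  59  38 112 191]
 [224 206 144  99 157 177 127  42  68 175 223]
 [223 223 206 148  83  68  59  72 139 199 223]
 [223 223 224 215 186 165 155 155 199 222 222]]
axis66.8 [300.09181955 286.02429416] tip [299.99265896 286.13235258] panel [300.16416656 285.94545544]
1.7 [array([297.67, 286.03]), array([296.66, 286.03])]
1.8 [array([297.68, 285.79]), array([296.68, 285.69])]
1.9 [array([297.72, 285.55]), array([296.73, 285.35])]
2.0 [array([297.78, 285.31]), array([296.82, 285.02])]
2.1 [array([297.86, 285.09]), array([296.93, 284.69])]
2.2 [array([297.97, 284.87]), array([297.08, 284.38])]
2.3 [array([298.09, 284.66]), array([297.26, 284.09])]
2.4 [array([298.24, 284.47]), array([297.47, 283.82])]
2.5 [array([298.41, 284.29]), array([297.7 , 283.56])]
knob ((443.3982238769531, 312.3138427734375), (15.392111778259277, 17.78107261657715), 111.90860748291016) ((443.5, 312.0), 9.013978004455566)
```

View pics/knob.png

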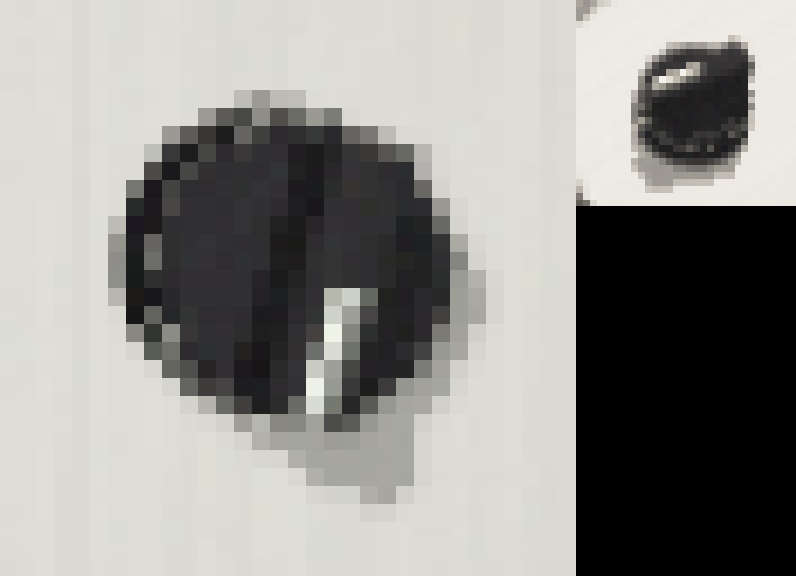

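```bash
python3 - <<'E'
from h import *
c=load('top0');s=load('side0')
im=cv2.imread('pics/top0.png');ims=cv2.imread('pics/side0.png')
k=onz(c,444.4,312.4,.02);print('knob',k)
g=cv2.cvtColor(im,cv2.COLOR_BGR2GRAY).astype(float)
w=g[313:322,440:450].copy();
w[w<90]=0;v,u=np.nonzero(w);W=w[v,u];u=u+440;v=v+313
pts=np.array([onz(c,a,b,.04)[:2] for a,b in zip(u,v)]);mu=np.average(pts,0,W);C=np.cov((pts-mu).T,aweights=W);e=np.linalg.eigh(C)[1][:,1];print('pointer',mu,np.rad2deg(np.arctan2(e[1],e[0])),len(u))
# tray long side angle for info ; pot rim ellipse
hsv=cv2.cvtColor(im,cv2.COLOR_BGR2HSV)
m=((hsv[:,:,1]<60)).astype(np.uint8);q=np.zeros_like(m);q[250:286,150:195]=1;m=(m&q)|(((hsv[:,:,0]>22)&(hsv[:,:,1]>60)&(hsv[:,:,2]>150))&q>0).astype(np.uint8)
m=cv2.morphologyEx(m,cv2.MORPH_OPEN,np.ones((5,5)))
cn=max(cv2.findContours(m,0,2)[0],key=cv2.contourArea);print('pot blob',cv2.boundingRect(cn),cv2.fitEllipse(cn))
# handle dark
d=(hsv[:,:,2]<60).astype(np.uint8);q[:]=0;q[205:256,172:202]=1;v,u=np.nonzero(d&q);print('handle',len(u),u.min(),u.max(),v.min(),v.max());pp=np.c_[u,v].astype(np.float32);print(cv2.fitLine(pp,2,0,.01,.01).ravel())
o=cv2.resize(ims[340:385,325:410],None,fx=8,fy=8,interpolation=cv2.INTER_CUBIC)
def circ(I,cam,ctr,r,z,x0,y0,f,col):
    for t in np.linspace(0,2*np.pi,60):
        p=(proj(cam,[ctr[0]+r*np.cos(t),ctr[1]+r*np.sin(t),z])-[x0,y0]+.5)*f;cv2.circle(I,tuple(int(x) for x in p),1,col,-1)
circ(o,s,k,.023,.002,325,340,8,(0,0,255));circ(o,s,k,.023,.02,325,340,8,(0,255,0))
cv2.imwrite('pics/ov1.png',o)
o=cv2.resize(im[295:335,425:465],None,fx=14,fy=14,interpolation=cv2.INTER_CUBIC)
circ(o,c,k,.023,.002,425,295,14,(0,0,255));circ(o,c,k,.023,.02,425,295,14,(0,255,0))
cv2.imwrite('pics/ov2.png',o)
E
```

```text
knob [ 0.40421121 -0.33312447  0.02      ]
pointer [ 0.39087839 -0.32996638] 139.89281966142772 28
pot blob (157, 255, 31, 25) ((172.645263671875, 266.7044677734375), (23.071468353271484, 33.64878463745117), 97.39253234863281)
handle 214 178 199 210 249
[  0.38288045  -0.9237979  187.63084    230.10748   ]
```

View pics/ov1.png

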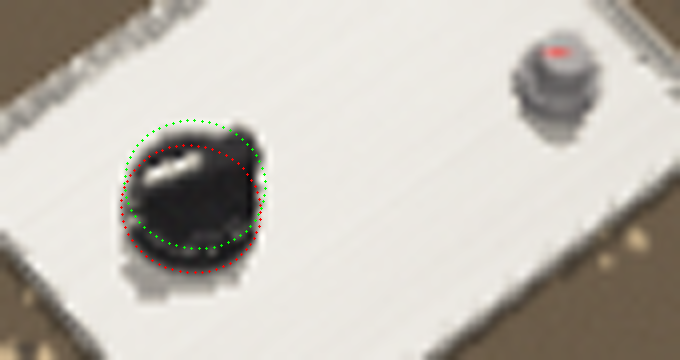

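View pics/ov2.png

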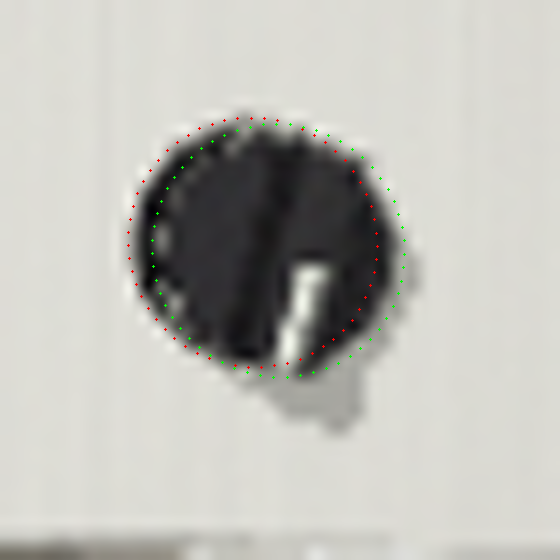

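Candidates for the knob were the black knob in the tray at (444,312), the fitted black knob at (357,279) and the grey one at (460,264). I choose the tray's black knob, whose pointer was confirmed in the crop. Its centre measures about (0.4045, -0.332), and the skirt circles agree in both views. Moving over it now.

>>> step_arm(targets=[[31.8,0,-41.8,0,0,0],[31.8,0,-41.8,0,0,0],[31.8,0,-41.8,0,0,0],[31.8,0,-41.8,0,0,0],[31.8,0,-41.8,0,0,0],[31.8,0,-41.8,0,0,0],[31.8,0,-41.8,0,0,0],[31.8,0,-41.8,0,0,0],[31.8,0,-41.8,0,0,0],[31.8,0,-41.8,0,0,0],[31.8,0,-41.8,0,0,0],[31.8,0,-41.8,0,0,0]], gripper=1)

```text
time_s: 1.6
ee_pos: [0.3637, -0.1268, 0.2054]
eef_rot: [-1.571, -0.0, -0.457]
force: [1.2, -0.6, -0.3]
grip_width: 0.0939
```

>>> step_arm(targets=[[31.8,0,-41.8,0,0,0],[31.8,0,-41.8,0,0,0],[31.8,0,-41.8,0,0,0],[31.8,0,-41.8,0,0,0],[0,8,0,0,10.5,0],[0,8,0,0,10.5,0],[0,8,0,0,10.5,0],[0,8,0,0,10.5,0],[0,8,0,0,10.5,0],[0,8,0,0,10.5,0],[0,8,0,0,10.5,0],[0,8,0,0,10.5,0]])

```text
time_s: 3.1
ee_pos: [0.4041, -0.3309, 0.1409]
eef_rot: [-1.571, 0.0, -1.929]
force: [0.0, 0.1, -0.5]
grip_width: 0.094
```

>>> step_arm(targets=[[0,8,0,0,10.6,0],[0,8,0,0,10.6,0],[0,8,0,0,10.6,0],[0,8,0,0,10.6,0],[0,8,0,0,10.6,0],[0,8,0,0,10.6,0],[0,8,0,0,10.6,0],[0,8,0,0,10.6,0],[0,0,0,0,0,0],[0,0,0,0,0,0]])

```text
time_s: 4.35
ee_pos: [0.4043, -0.3311, 0.0777]
eef_rot: [-1.571, 0.0, 2.885]
force: [-1.0, 0.4, -0.5]
grip_width: 0.0941
```

```bash
python3 - <<'E'
from h import *
a=snap('top','t1');b=snap('side','s1')
A=cv2.resize(a['pixels'][260:350,390:490,::-1],None,fx=4,fy=4,interpolation=2)
B=cv2.resize(b['pixels'][310:400,300:400,::-1],None,fx=4,fy=4,interpolation=2)
cv2.imwrite('pics/v1.png',np.hstack([A,B]))
E
```

```text
(no output)
```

View pics/v1.png

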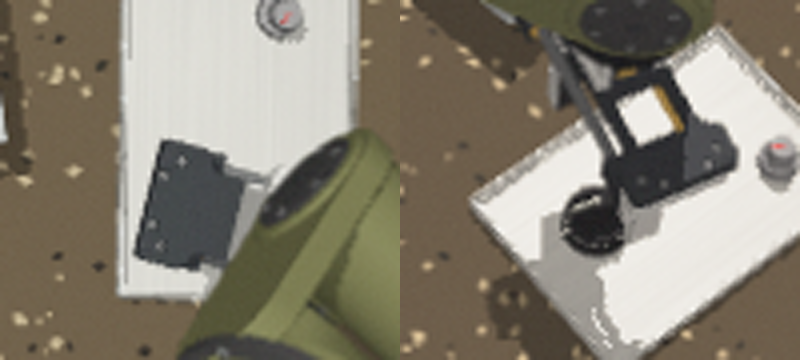

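The top view shows the gripper body over the tray at crop (195,205), and the side view shows the knob under the fingers. I'll descend to the bar.

>>> step_arm(targets=[[0,14,0,0,0,0],[0,14,0,0,0,0],[0,14,0,0,0,0],[0,10,0,0,0,0],[0,2,0,0,0,0],[0,0,0,0,0,0]])

```text
time_s: 5.2
ee_pos: [0.4043, -0.3311, 0.0235]
eef_rot: [-1.571, 0.0, 2.88]
force: [0.8, -0.2, 0.2]
grip_width: 0.094
```

>>> step_arm(targets=[[0,0,0,0,0,0],[0,0,0,0,0,0],[0,0,0,0,0,0],[0,0,0,0,0,0],[0,0,0,0,0,0],[0,0,0,0,0,0]], gripper=-1, squeeze=10)

```text
time_s: 5.95
ee_pos: [0.4042, -0.331, 0.0235]
eef_rot: [-1.571, -0.0, 2.88]
force: [0.1, -0.5, -0.7]
grip_width: 0.0376
```

```bash
python3 - <<'E'
from h import *
o=get_obs();print(o['grip_width'],o['ee_pos'],o['force'],o['moment'])
b=snap('side','s2')
B=cv2.resize(b['pixels'][310:400,300:400,::-1],None,fx=6,fy=6,interpolation=2)
cv2.imwrite('pics/v2.png',B)
E
```

```text
0.03764147641936309 [ 0.40422938 -0.33104059  0.02345419] [ 0.11900227 -0.46024525 -0.71320362] [ 0.0186782   0.09150172 -0.01506716]
```

View pics/v2.png

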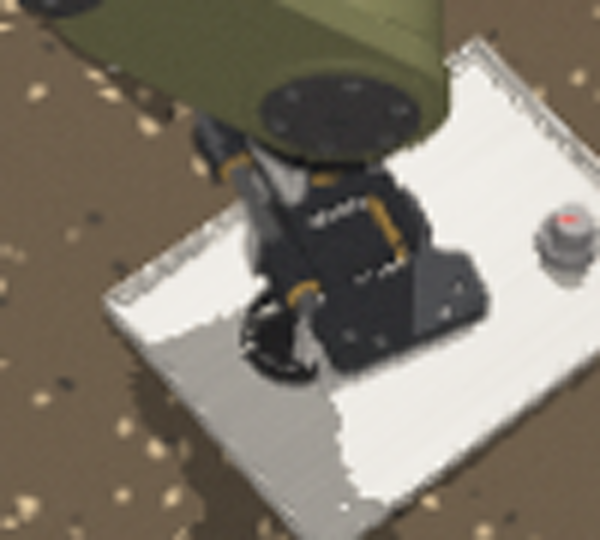

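Still closing (width 37.6 mm). I'll give it more time.

>>> step_arm(targets=[[0,0,0,0,0,0],[0,0,0,0,0,0],[0,0,0,0,0,0],[0,0,0,0,0,0]])

```text
time_s: 6.5
ee_pos: [0.4042, -0.3311, 0.0235]
eef_rot: [-1.571, 0.0, 2.88]
force: [-0.1, -1.4, -0.5]
grip_width: 0.0137
```

>>> step_arm(targets=[[0,0,0,0,0,0],[0,0,0,0,0,0]], squeeze=45)

```text
time_s: 6.75
ee_pos: [0.4042, -0.3311, 0.0235]
eef_rot: [-1.571, 0.0, 2.88]
force: [0.3, -0.6, 0.4]
grip_width: 0.0134
```

>>> step_arm(targets=[[0,-15,0,0,0,0],[0,-25,0,0,0,0],[0,-40,0,0,0,0],[0,-37,0,0,0,0],[3.6,0,-46.5,0,0,0],[3.6,0,-46.5,0,0,0],[3.6,0,-46.5,0,0,0],[3.6,0,-46.5,0,0,0],[3.6,0,-46.5,0,0,0],[3.6,0,-46.5,0,0,0],[3.6,0,-46.5,0,0,0],[3.6,0,-46.5,0,0,0]])

```text
time_s: 8.25
ee_pos: [0.4727, 0.0373, 0.1416]
eef_rot: [-1.571, 0.001, 2.88]
force: [0.2, -0.8, -1.1]
grip_width: 0.0136
```

>>> step_arm(targets=[[0,0,0,0,-10.6,0],[0,0,0,0,-10.6,0],[0,0,0,0,-10.6,0],[0,0,0,0,-10.6,0],[0,0,0,0,-10.6,0],[0,0,0,0,-10.6,0],[0,0,0,0,-10.6,0],[0,0,0,0,-10.6,0],[0,0,0,0,0,0],[0,0,0,0,0,0]])

```text
time_s: 9.5
ee_pos: [0.4725, 0.0358, 0.1409]
eef_rot: [-1.57, 0.0, -1.927]
force: [0.0, 0.1, -0.8]
grip_width: 0.0132
```

```bash
python3 - <<'E'
from h import *
o=get_obs();print(o['grip_width'],o['ee_pos'],o['eef_rot'],o['force'],o['qpos'])
a=snap('top','t3');b=snap('side','s3')
A=cv2.resize(a['pixels'][240:330,260:350,::-1],None,fx=4,fy=4,interpolation=2)
B=cv2.resize(b['pixels'][190:280,235:335,::-1],None,fx=4,fy=4,interpolation=2)
cv2.imwrite('pics/v3.png',np.hstack([A,B]))
E
```

```text
0.013221047708087377 [0.47254992 0.03578264 0.1409119 ] [-1.57035475e+00  1.94336270e-04 -1.92713713e+00] [ 0.04791092  0.10022324 -0.79821558] [-1.74635543e-03  1.98563543e-01  1.80683617e+00  3.18992734e-05
  1.13571136e+00  3.54581050e-01]
```

View pics/v3.png

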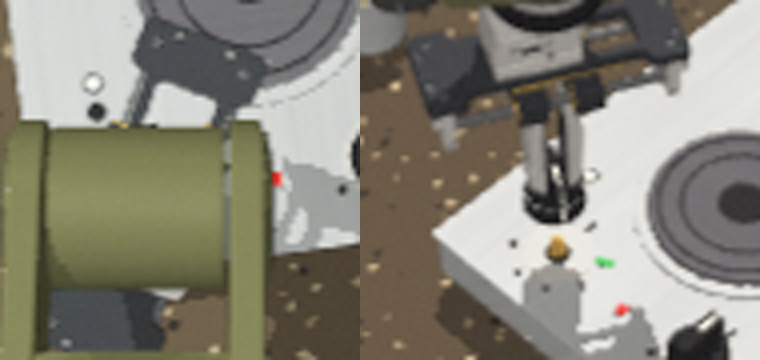

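```bash
python3 - <<'E'
from h import *
s=load('s3');im=s['pixels'][:,:,::-1].copy()
x0,y0,f=262,225,12
o=cv2.resize(im[y0:y0+42,x0:x0+44],None,fx=f,fy=f,interpolation=2)
t=np.array([.4725,.0358])
def circ(r,z,col,ctr):
    for a in np.linspace(0,2*np.pi,80):
        p=(proj(s,[ctr[0]+r*np.cos(a),ctr[1]+r*np.sin(a),z])-[x0,y0]+.5)*f;cv2.circle(o,tuple(int(x) for x in p),1,col,-1)
circ(.023,.1194,(0,0,255),t);circ(.023,.1374,(0,255,0),t);circ(.006,.076,(255,0,0),(.4724,.0357));circ(.009,.06,(255,0,255),(.4724,.0357))
cv2.imwrite('pics/ov3.png',o)
E
```

```text
(no output)
```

View pics/ov3.png

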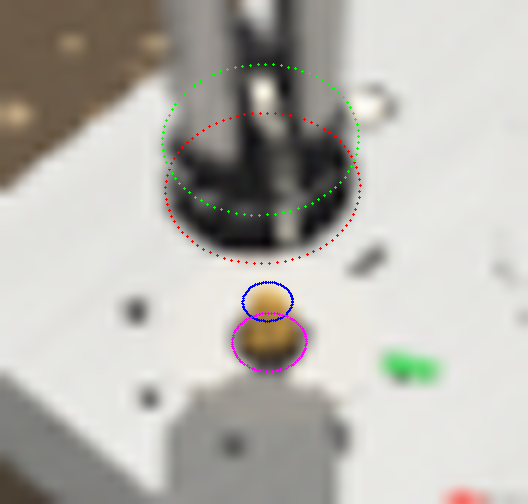

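```bash
python3 - <<'E'
from h import *
s=load('s3');s0=load('side0')
yaw=np.deg2rad(7.58);H=np.array([.68975,-.0059]);R=np.array([[np.cos(yaw),-np.sin(yaw)],[np.sin(yaw),np.cos(yaw)]])
rk=H+R@[-.21,-.07];print(rk)
def meas(cam,ctr,z,nm):
    g=cv2.cvtColor(cam['pixels'],cv2.COLOR_RGB2GRAY).astype(np.float32)
    P=np.array([proj(cam,[ctr[0]+.023*np.cos(a),ctr[1]+.023*np.sin(a),z]) for a in np.linspace(0,2*np.pi,720)])
    cx,cy=proj(cam,[*ctr,z]);out=[]
    for ang in (0,20,40,60,75,90,105,120,140,160,180):
        d=np.array([np.cos(np.deg2rad(ang)),np.sin(np.deg2rad(ang))])
        rel=P-[cx,cy];i=np.argmax((rel@d)/np.linalg.norm(rel,axis=1));rp=np.linalg.norm(rel[i])
        rr=np.arange(rp-5,rp+5,.1);m=cv2.remap(g,(cx+rr*d[0]).astype(np.float32)[None],(cy+rr*d[1]).astype(np.float32)[None],1)[0]
        th=90;j=np.where((m[:-1]<th)&(m[1:]>=th))[0]
        out.append((ang,[round(float(rr[k]-rp),1) for k in j]))
    print(nm,out)
meas(s0,rk,.061,'rear'); meas(s,[.4725,.0358],.1194,'held'); meas(s0,[.4045,-.332],.002,'tray')
E
```

```text
[ 0.49081878 -0.1029895 ]
rear [(0, [-0.8]), (20, [-0.4]), (40, [-0.3]), (60, [-0.5]), (75, [-0.4]), (90, [-0.4]), (105, [-0.3, 3.4]), (120, [-0.5]), (140, [-0.4]), (160, [-0.6]), (180, [-0.9])]
held [(0, [-1.1]), (20, [-1.2]), (40, [-1.2]), (60, [-4.6]), (75, [-1.3]), (90, [-1.1]), (105, [-1.1]), (120, [-0.9]), (140, [-0.9]), (160, [-0.8]), (180, [-0.8])]
tray [(0, [-0.5]), (20, [-0.4]), (40, [0.3]), (60, [0.4]), (75, [0.4]), (90, [0.3]), (105, [0.4]), (120, [0.2]), (140, [0.0]), (160, [-1.6]), (180, [-1.8])]
```

```bash
python3 - <<'E'
from h import *
s=load('s3')
X=np.array([.4725,.0358,.1194]);p=proj(s,X)
J=np.array([(proj(s,X+np.eye(3)[i]*1e-3)-p) for i in range(3)]).T;print(J)
d=np.linalg.solve(J[:,:2],[-.2,-.7]);print('mm',d, 'along bar',d@[np.cos(-1.927),np.sin(-1.927)],'perp',d@[-np.sin(-1.927),np.cos(-1.927)])
E
```

```text
[[ 0.28097341 -0.21174224 -0.00953995]
 [-0.16864352 -0.21359874 -0.2229662 ]]
mm [1.10211903 2.40701217] along bar -2.6402473670807187 perp 0.19356595054688056
```

The side view shows the held knob about 2.6 mm off along the bar (the fitted rear knob served as control). I'll shift and come down to just above the shaft.

>>> step_arm(targets=[[2.2,10,0,0,0,0],[0,15,0,0,0,0],[0,12,0,0,0,0],[0,0,0,0,0,0],[0,0,0,0,0,0]])

```text
time_s: 10.22
ee_pos: [0.4719, 0.0337, 0.1036]
eef_rot: [-1.571, 0.0, -1.923]
force: [-0.3, 0.3, -0.7]
grip_width: 0.0135
```

```bash
python3 - <<'E'
from h import *
o=get_obs();print(o['ee_pos'],o['force'],o['moment'])
b=snap('side','s4');t=snap('top','t4')
x0,y0=255,220
cv2.imwrite('pics/v4.png',cv2.resize(b['pixels'][y0:y0+60,x0:x0+70,::-1],None,fx=10,fy=10,interpolation=2))
exec('''
def meas(cam,ctr,z,nm):
    g=cv2.cvtColor(cam['pixels'],cv2.COLOR_RGB2GRAY).astype(np.float32)
    P=np.array([proj(cam,[ctr[0]+.023*np.cos(a),ctr[1]+.023*np.sin(a),z]) for a in np.linspace(0,2*np.pi,720)])
    cx,cy=proj(cam,[*ctr,z]);out=[]
    for ang in (0,20,40,60,75,90,105,120,140,160,180):
        d=np.array([np.cos(np.deg2rad(ang)),np.sin(np.deg2rad(ang))])
        rel=P-[cx,cy];i=np.argmax((rel@d)/np.linalg.norm(rel,axis=1));rp=np.linalg.norm(rel[i])
        rr=np.arange(rp-5,rp+5,.1);m=cv2.remap(g,(cx+rr*d[0]).astype(np.float32)[None],(cy+rr*d[1]).astype(np.float32)[None],1)[0]
        th=90;j=np.where((m[:-1]<th)&(m[1:]>=th))[0]
        out.append((ang,[round(float(rr[k]-rp),1) for k in j]))
    print(nm,out)
''')
meas(b,[.4724,.0357],o['ee_pos'][2]-.0215,'held vs shaft')
E
```

```text
[0.47190544 0.03371445 0.10357224] [-0.30242687  0.3458222  -0.6555275 ] [-0.04710695  0.09638587 -0.02172837]
held vs shaft [(0, [-0.6]), (20, [-0.7]), (40, [-0.5]), (60, [-3.4, -0.5]), (75, [0.3]), (90, [0.5]), (105, [0.0]), (120, [-0.4]), (140, [-0.3]), (160, [-0.6]), (180, [-1.3])]
```

View pics/v4.png

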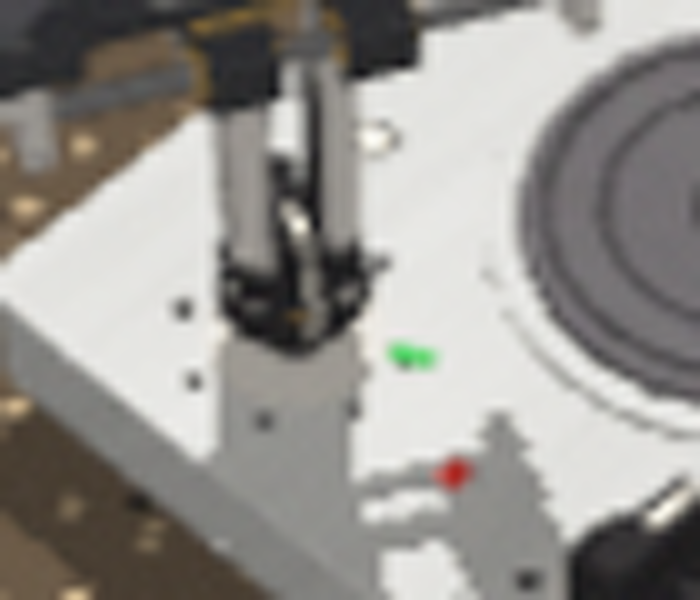

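The knob now sits over the shaft to within the noise. Lowering gently.

>>> step_arm(targets=[[0,4,0,0,0,0],[0,1.5,0,0,0,0],[0,1,0,0,0,0],[0,1,0,0,0,0]])

```text
time_s: 10.82
ee_pos: [0.4718, 0.0337, 0.0959]
eef_rot: [-1.571, 0.0, -1.923]
force: [-0.4, 0.4, -0.5]
grip_width: 0.0138
```

>>> step_arm(targets=[[0,1,0,0,0,0],[0,1,0,0,0,0]])

```text
time_s: 11.08
ee_pos: [0.4718, 0.0337, 0.0939]
eef_rot: [-1.571, 0.0, -1.923]
force: [0.2, -0.2, -0.3]
grip_width: 0.0133
```

>>> step_arm(targets=[[0,1,0,0,0,0],[0,1,0,0,0,0],[0,1,0,0,0,0]])

```text
time_s: 11.45
ee_pos: [0.4718, 0.0337, 0.0909]
eef_rot: [-1.571, -0.0, -1.923]
force: [0.1, -0.2, 0.4]
grip_width: 0.0133
```

>>> step_arm(targets=[[0,1,0,0,0,0],[0,1,0,0,0,0],[0,1,0,0,0,0]])

```text
time_s: 11.82
ee_pos: [0.4722, 0.0339, 0.0883]
eef_rot: [-1.57, 0.001, -1.923]
force: [1.6, 3.2, 3.7]
grip_width: 0.0136
```

Contact came at z=0.0883, exactly where the catch is expected (0.0885). Now I push it home.

>>> step_arm(targets=[[0,1.5,0,0,0,0],[0,1.5,0,0,0,0],[0,1.5,0,0,0,0],[0,1,0,0,0,0]])

```text
time_s: 12.32
ee_pos: [0.4721, 0.034, 0.0824]
eef_rot: [-1.57, 0.001, -1.923]
force: [4.6, 4.0, 2.1]
grip_width: 0.0138
```

>>> step_arm(targets=[[0,1,0,0,0,0],[0,1,0,0,0,0],[0,0,0,0,0,0]])

```text
time_s: 12.7
ee_pos: [0.4723, 0.034, 0.0819]
eef_rot: [-1.569, 0.001, -1.923]
force: [-5.5, 3.8, 23.4]
grip_width: 0.0136
```

```bash
python3 - <<'E'
from h import *
o=get_obs();print(o['ee_pos'],o['force'],o['moment'],o['eef_rot'],o['grip_width'])
b=snap('side','s5')
x0,y0=255,220
cv2.imwrite('pics/v5.png',cv2.resize(b['pixels'][y0:y0+60,x0:x0+70,::-1],None,fx=10,fy=10,interpolation=2))
E
```

```text
[0.47233793 0.03400282 0.08194006] [-5.4515712   3.76445655 23.43324548] [ 0.80159025  1.12931325 -0.01519165] [-1.56933664e+00  1.02663678e-03 -1.92283691e+00] 0.013592914566117451
```

View pics/v5.png

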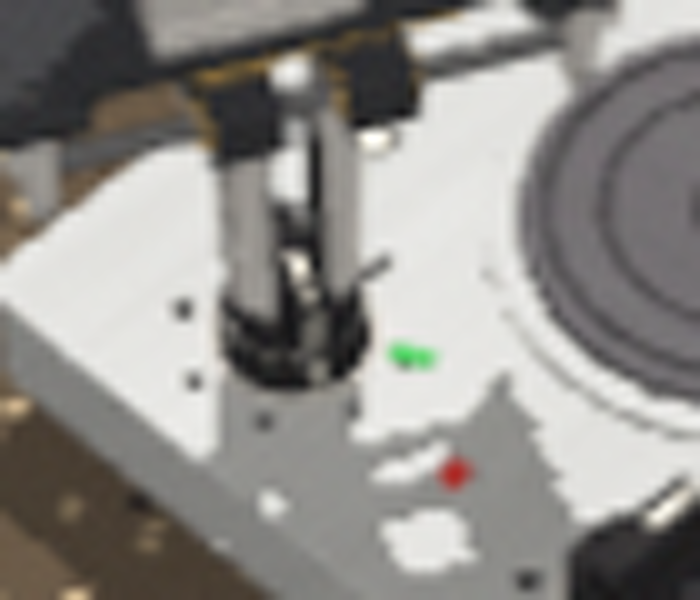

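A hard stop at z=0.082 with 23 N, so it's home, about 12 mm below first entry. I'll relieve the push and turn counter-clockwise to the green mark, orbiting about the shaft axis (1.7 mm off the TCP).

>>> step_arm(targets=[[0,-1.5,0,0,0,0],[0,0,0,0,0,0],[0,0,0,0,0,0],[0,0,0,0,0,0]], squeeze=25)

```text
time_s: 13.25
ee_pos: [0.4722, 0.034, 0.0823]
eef_rot: [-1.57, 0.001, -1.923]
force: [2.0, 5.7, 5.8]
grip_width: 0.0137
```

>>> step_arm(targets=[[0,0,0.3,0,-10.3,0],[0,0,0.3,0,-10.3,0],[0,0,0.3,0,-10.3,0]])

```text
time_s: 13.62
ee_pos: [0.4723, 0.0339, 0.0822]
eef_rot: [-1.572, 0.001, -1.378]
force: [-4.6, 5.0, 10.7]
grip_width: 0.0138
```

>>> step_arm(targets=[[0,0,0.3,0,-10.3,0],[0,0,0.3,0,-10.3,0],[0,0,0.3,0,-10.3,0],[0,0,0,0,0,0],[0,0,0,0,0,0]])

```text
time_s: 14.25
ee_pos: [0.4725, 0.0339, 0.0821]
eef_rot: [-1.573, 0.002, -0.844]
force: [-8.1, 1.9, 13.6]
grip_width: 0.0137
```

```bash
python3 - <<'E'
from h import *
o=get_obs();print(o['ee_pos'],o['force'],o['moment'],o['eef_rot'],o['grip_width'])
b=snap('side','s6')
x0,y0=255,220
cv2.imwrite('pics/v6.png',cv2.resize(b['pixels'][y0:y0+60,x0:x0+70,::-1],None,fx=10,fy=10,interpolation=2))
E
```

```text
[0.47247797 0.03391051 0.08208372] [-8.12888936  1.85080578 13.60809023] [ 0.47819842  1.77536678 -0.00393356] [-1.57273698  0.00174683 -0.84406373] 0.013746490039336137
```

View pics/v6.png

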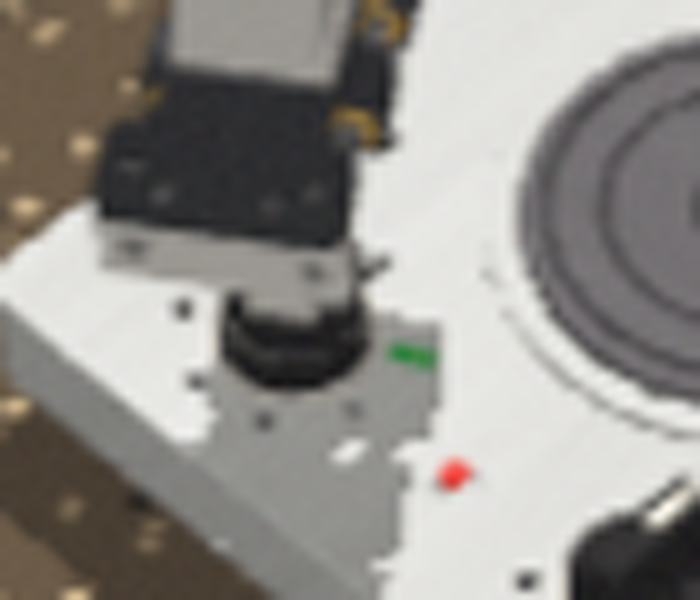

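Turned to ψ=-0.844 (aim -0.85). Releasing and lifting clear to check the pointer.

>>> step_arm(targets=[[0,0,0,0,0,0],[0,0,0,0,0,0],[0,0,0,0,0,0],[0,0,0,0,0,0]], gripper=0)

```text
time_s: 14.8
ee_pos: [0.4734, 0.0338, 0.0818]
eef_rot: [-1.571, 0.0, -0.844]
force: [0.6, 0.3, 1.2]
grip_width: 0.0462
```

>>> step_arm(targets=[[0,-20,0,0,0,0],[0,-40,0,0,0,0],[0,-40,0,0,0,0],[0,-20,0,0,0,0],[0,0,50,0,0,0],[0,0,50,0,0,0],[0,0,50,0,0,0],[0,0,50,0,0,0]], gripper=1)

```text
time_s: 15.8
ee_pos: [0.624, 0.1679, 0.2018]
eef_rot: [-1.571, -0.0, -0.844]
force: [0.2, -0.3, 0.6]
grip_width: 0.0938
```

```bash
python3 - <<'E'
from h import *
o=get_obs();print(o['ee_pos'],o['force'],o['eef_rot'],o['grip_width'],o['qpos'])
b=snap('side','s7');a=snap('top','t7')
cv2.imwrite('pics/t7full.png',a['pixels'][:,:,::-1])
x0,y0=255,220
B=cv2.resize(b['pixels'][y0:y0+60,x0:x0+40,::-1],None,fx=9,fy=9,interpolation=2)
A=cv2.resize(a['pixels'][255:315,280:325,::-1],None,fx=9,fy=9,interpolation=2)
cv2.imwrite('pics/v7.png',np.hstack([A,B]))
E
```

```text
[0.62401821 0.16788021 0.20176499] [ 0.22678377 -0.32261448  0.55275989] [-1.57089241e+00 -5.35753756e-05 -8.44236095e-01] 0.0937790620491459 [ 2.06179346e-01  5.21232567e-01  1.22105972e+00 -9.56591140e-05
  1.39935709e+00 -5.20364561e-01]
```

View pics/v7.png

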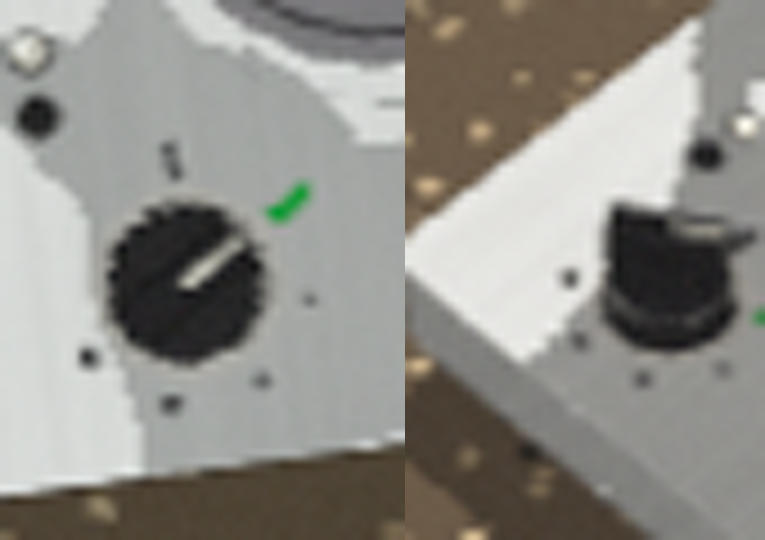

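View pics/t7full.png

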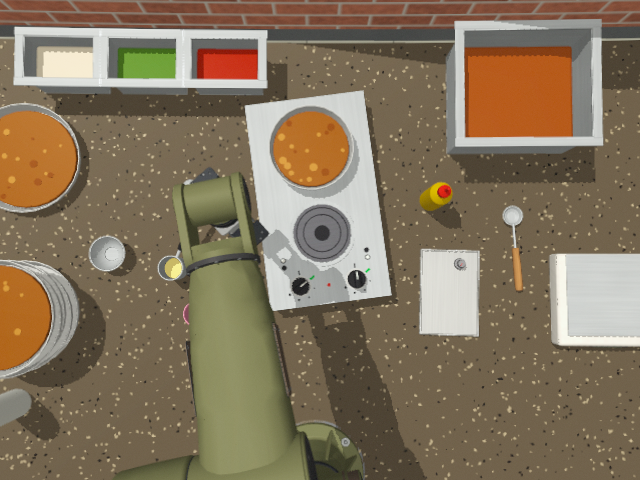

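Knob pointer sits towards the green mark: crop (240,240), mark at (288,203). The tray now holds only the grey knob. Next I'll measure the pot and check the knob's seat.

```bash
python3 - <<'E'
from h import *
c=load('top0');s=load('side0');s7=load('s7');im=cv2.imread('pics/top0.png');ims=cv2.imread('pics/side0.png')
p=onz(c,170.0,267.7,.064);print('pot',p)
h1=onz(c,196.5,211,.072);h2=onz(c,181,249,.056);print('handle',h1,h2,np.rad2deg(np.arctan2(*(h1-p)[1::-1])),np.rad2deg(np.arctan2(*(h1-h2)[1::-1])),np.linalg.norm((h1-p)[:2]))
def circ(I,cam,ctr,r,z,x0,y0,f,col):
    for t in np.linspace(0,2*np.pi,90):
        q=(proj(cam,[ctr[0]+r*np.cos(t),ctr[1]+r*np.sin(t),z])-[x0,y0]+.5)*f;cv2.circle(I,tuple(int(x) for x in q),1,col,-1)
A=cv2.resize(im[245:295,150:205],None,fx=8,fy=8,interpolation=2);B=cv2.resize(ims[165:215,212:262],None,fx=8,fy=8,interpolation=2)
for I,cam,x0,y0 in((A,c,150,245),(B,s,212,165)):
    circ(I,cam,p,.0315,.064,x0,y0,8,(0,255,0));circ(I,cam,p,.03,0,x0,y0,8,(0,0,255))
cv2.imwrite('pics/ov7.png',np.hstack([A,B]))
exec(open('/dev/stdin').read()) if 0 else None
# seat check of knob in side view
a=np.array([.4724,.0357])
g=cv2.cvtColor(s7['pixels'],cv2.COLOR_RGB2GRAY).astype(np.float32)
for z in (.061,.067):
    q=min((proj(s7,[a[0]+.023*np.cos(t),a[1]+.023*np.sin(t),z]) for t in np.linspace(0,6.28,200)),key=lambda q:-q[1]);print(z,q)
x=int(round(q[0]));print(g[250:264,x-1:x+2].T.astype(int))
r=np.array([.4908,-.103]);q=min((proj(s,[r[0]+.023*np.cos(t),r[1]+.023*np.sin(t),.061]) for t in np.linspace(0,6.28,200)),key=lambda q:-q[1]);print('rear',q)
g0=cv2.cvtColor(s['pixels'],cv2.COLOR_RGB2GRAY).astype(int);x,y=q.round().astype(int);print(y-6,g0[y-6:y+6,x-1:x+2].T)
E
```

```text
pot [0.51773101 0.35805251 0.064     ]
handle [0.65813424 0.29274316 0.072     ] [0.56450227 0.33383702 0.056     ] -24.945758521828335 -23.696049671359713 0.1548495332284807
0.061 [283.74136811 259.0703112 ]
0.067 [283.68543366 257.81439441]
[[ 31  32  30  35  36  45  36  36  36 124 147 148 149 146]
 [ 31  33  32  33  33  51  36  34  33 111 145 150 147 146]
 [ 30  31  32  32  34  45  36  35  31 127 148 147 146 146]]
rear [319.03536063 286.89146261]
281 [[ 33  34  34  31  34  33 143 148 145 199 226 229]
 [ 33  37  36  30  33  33 143 148 143 222 229 230]
 [ 44  43  43  32  35  31 143 149 142 221 229 229]]
```

View pics/ov7.png

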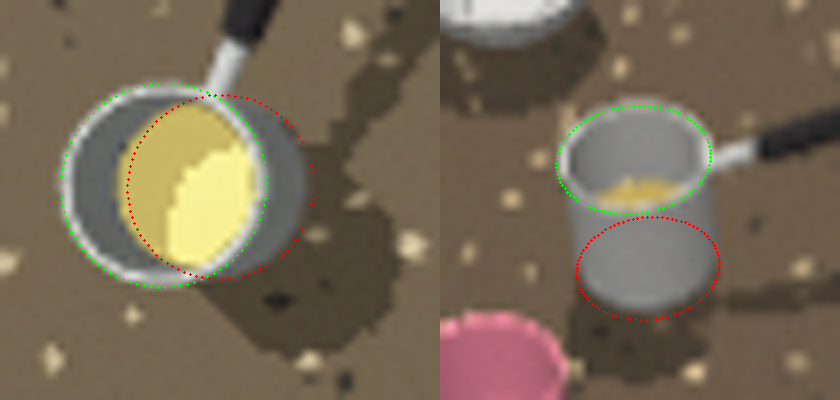

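Seat check: the skirt edge lies 0.5 px above prediction, as on the factory-fitted rear knob (0.4 px), so the knob is home. Pot is at (0.518, 0.358), handle at -24.5°. The rim circle fits both views. I'll grasp the body across the handle direction.

>>> step_arm(targets=[[-42.5,0,9.4,0,0,0],[-42.5,0,9.4,0,0,0],[-42.5,0,9.4,0,0,0],[-42.5,0,9.4,0,0,0],[-42.5,0,9.4,0,0,0],[0,10,0,0,-8,0],[0,15,0,0,-8,0],[0,15,0,0,-8,0],[0,30,0,0,0,0],[0,20,0,0,0,0],[0,0,0,0,0,0],[0,0,0,0,0,0]])

```text
time_s: 17.4
ee_pos: [0.5172, 0.3568, 0.1131]
eef_rot: [-1.57, -0.001, -0.426]
force: [1.2, -0.7, 0.0]
grip_width: 0.0939
```

```bash
python3 - <<'E'
from h import *
o=get_obs();print(o['ee_pos'],o['force'],o['eef_rot'])
b=snap('side','s8')
cv2.imwrite('pics/v8.png',cv2.resize(b['pixels'][110:240,180:300,::-1],None,fx=5,fy=4.6,interpolation=2))
E
```

```text
[0.5172261  0.35675318 0.11305847] [ 1.1500947  -0.71417932  0.02961434] [-1.56981856e+00 -7.00041922e-04 -4.25536076e-01]
```

View pics/v8.png

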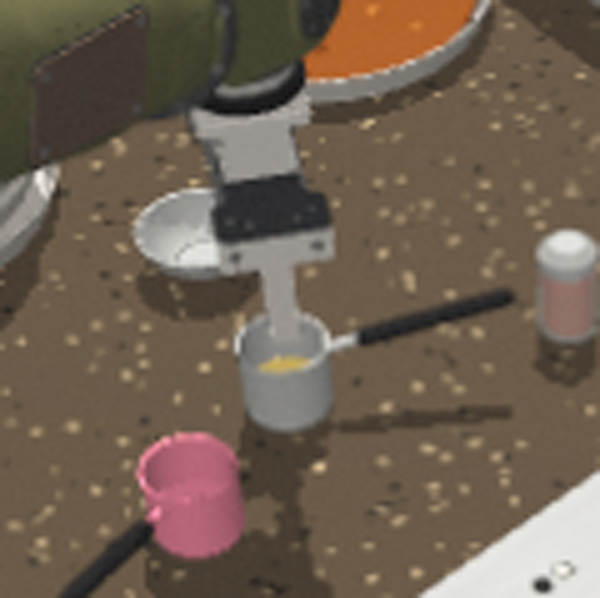

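The fingers line up with the pot in side view, and the pink pot is clear. I'll descend in stages.

>>> step_arm(targets=[[0,15,0,0,0,0],[0,15,0,0,0,0],[0,15,0,0,0,0],[0,8,0,0,0,0],[0,8,0,0,0,0]])

```text
time_s: 18.08
ee_pos: [0.517, 0.3568, 0.0504]
eef_rot: [-1.571, 0.0, -0.425]
force: [0.1, 0.2, 0.9]
grip_width: 0.0937
```

>>> step_arm(targets=[[0,8,0,0,0,0],[0,10,0,0,0,0],[0,10,0,0,0,0],[0,3,0,0,0,0]])

```text
time_s: 18.58
ee_pos: [0.5166, 0.3566, 0.019]
eef_rot: [-1.572, 0.001, -0.425]
force: [0.2, 0.0, 0.5]
grip_width: 0.0943
```

>>> step_arm(targets=[[0,0,0,0,0,0],[0,0,0,0,0,0],[0,0,0,0,0,0],[0,0,0,0,0,0],[0,0,0,0,0,0]], gripper=-1, squeeze=8)

```text
time_s: 19.2
ee_pos: [0.5171, 0.357, 0.0202]
eef_rot: [-1.57, -0.0, -0.425]
force: [-0.4, 1.7, 2.1]
grip_width: 0.0621
```

>>> step_arm(targets=[[0,0,0,0,0,0],[0,0,0,0,0,0],[0,0,0,0,0,0],[0,0,0,0,0,0]], squeeze=25)

```text
time_s: 19.7
ee_pos: [0.5171, 0.357, 0.0202]
eef_rot: [-1.57, -0.0, -0.425]
force: [1.3, 3.5, 3.9]
grip_width: 0.0613
```

>>> step_arm(targets=[[0,-3,0,0,0,0],[0,-10,0,0,0,0],[0,-20,0,0,0,0],[0,-10,0,0,0,0],[0,0,0,0,0,0]])

```text
time_s: 20.32
ee_pos: [0.5173, 0.357, 0.0642]
eef_rot: [-1.569, -0.001, -0.425]
force: [-0.3, 0.6, -3.5]
grip_width: 0.0606
```

```bash
python3 - <<'E'
from h import *
o=get_obs();print(o['ee_pos'],o['force'],o['eef_rot'],o['grip_width'])
b=snap('side','s9')
cv2.imwrite('pics/v9.png',cv2.resize(b['pixels'][110:240,180:300,::-1],None,fx=5,fy=4.6,interpolation=2))
E
```

```text
[0.51733222 0.357024   0.06424479] [-0.28040634  0.62648491 -3.49887431] [-1.56922982e+00 -1.09498942e-03 -4.25343599e-01] 0.060634189563540344
```

View pics/v9.png

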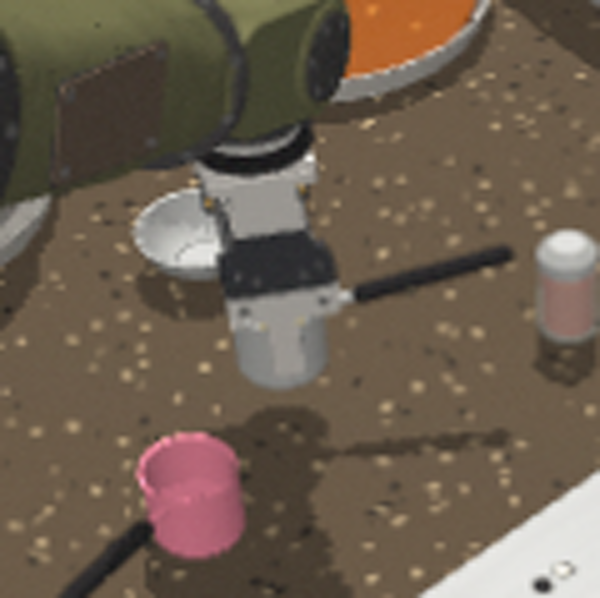

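The pot is held upright (60.6 mm, about 3.5 N). Lift, swing the handle to the right, then move over the front plate.

>>> step_arm(targets=[[0,-20,0,0,0,0],[0,-30,0,0,0,0],[0,-25,0,0,0,0],[0,-10,0,0,6,0],[0,0,0,0,9,0],[0,0,0,0,10,0],[0,0,0,0,10,0],[0,0,0,0,10,0],[0,0,0,0,10,0],[0,0,0,0,10,0],[0,0,0,0,7,0],[0,0,0,0,3,0]])

```text
time_s: 21.88
ee_pos: [0.517, 0.3568, 0.149]
eef_rot: [-1.57, 0.0, -1.737]
force: [0.8, -0.3, -2.3]
grip_width: 0.0608
```

>>> step_arm(targets=[[20,0,8.3,0,0,0],[38,0,15.8,0,0,0],[42,0,17.4,0,0,0],[42,0,17.4,0,0,0],[42,0,17.4,0,0,0],[42,0,17.4,0,0,0],[42,0,17.4,0,0,0],[42,0,17.4,0,0,0],[32,0,13.3,0,0,0],[13.3,0,5.9,0,0,0],[0,0,0,0,0,0],[0,0,0,0,0,0]])

```text
time_s: 23.38
ee_pos: [0.6046, -0.0169, 0.1481]
eef_rot: [-1.571, 0.0, -1.733]
force: [0.5, 0.9, -2.6]
grip_width: 0.0607
```

```bash
python3 - <<'E'
from h import *
o=get_obs();print(o['ee_pos'],o['force'],o['eef_rot'],o['grip_width'])
b=snap('side','s10');a=snap('top','t10')
B=b['pixels'][130:300,240:440,::-1];A=a['pixels'][160:330,230:430,::-1]
cv2.imwrite('pics/v10.png',np.hstack([cv2.resize(x,None,fx=2,fy=3,interpolation=2) if 0 else cv2.resize(x,(400,340),interpolation=2) for x in(A,B)]))
E
```

```text
[ 0.60455914 -0.01692063  0.14806271] [ 0.54045813  0.85320537 -2.58409233] [-1.57093197e+00  1.46498684e-04 -1.73325087e+00] 0.06073337718689672
```

View pics/v10.png

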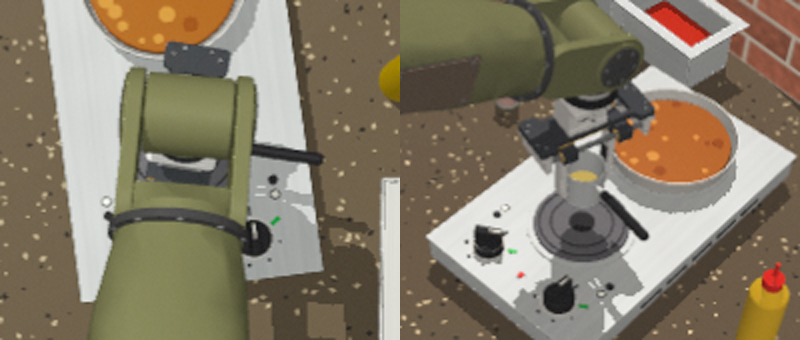

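The pot hangs over the front hotplate, clear of the rear pot and knobs. Lowering.

>>> step_arm(targets=[[0,10,0,0,0,0],[0,15,0,0,0,0],[0,15,0,0,0,0],[0,10,0,0,0,0],[0,4,0,0,0,0],[0,2,0,0,0,0],[0,1,0,0,0,0],[0,1,0,0,0,0]])

```text
time_s: 24.48
ee_pos: [0.605, -0.0179, 0.0902]
eef_rot: [-1.57, 0.0, -1.734]
force: [-0.5, 0.0, -1.3]
grip_width: 0.0609
```

>>> step_arm(targets=[[0,1,0,0,0,0],[0,0.5,0,0,0,0],[0,0,0,0,0,0]])

```text
time_s: 24.85
ee_pos: [0.6049, -0.0177, 0.0886]
eef_rot: [-1.571, 0.0, -1.734]
force: [0.4, 0.6, -0.1]
grip_width: 0.0608
```

>>> step_arm(targets=[[0,0.5,0,0,0,0],[0,0.3,0,0,0,0],[0,0,0,0,0,0]])

```text
time_s: 25.22
ee_pos: [0.6051, -0.0175, 0.0883]
eef_rot: [-1.57, 0.0, -1.734]
force: [-1.9, 3.5, 6.2]
grip_width: 0.061
```

>>> step_arm(targets=[[0,0,0,0,0,0],[0,0,0,0,0,0],[0,0,0,0,0,0],[0,0,0,0,0,0],[0,0,0,0,0,0],[0,0,0,0,0,0]], gripper=1)

```text
time_s: 25.98
ee_pos: [0.6048, -0.0178, 0.0876]
eef_rot: [-1.571, -0.0, -1.734]
force: [0.1, 0.2, -0.7]
grip_width: 0.0941
```

>>> step_arm(targets=[[0,-8,0,0,0,0],[0,-15,0,0,0,0],[0,-25,0,0,0,0],[0,-40,0,0,0,0],[0,-40,0,0,0,0],[0,-20,0,0,0,0],[-25,0,0,0,0,0],[-45,0,0,0,0,0],[-45,0,0,0,0,0],[-45,0,0,0,0,0],[-45,0,0,0,0,0],[-45,0,0,0,0,0]])

```text
time_s: 27.48
ee_pos: [0.6456, 0.2303, 0.2371]
eef_rot: [-1.57, 0.001, -1.734]
force: [0.1, -0.2, 0.7]
grip_width: 0.094
```

```bash
python3 - <<'E'
from h import *
o=get_obs();print(o['time_s'],o['ee_pos'],o['force'],o['grip_width'])
b=snap('side','s11');a=snap('top','t11')
B=b['pixels'][140:300,240:440,::-1];A=a['pixels'][170:330,230:430,::-1]
cv2.imwrite('pics/v11.png',np.vstack([np.hstack([cv2.resize(x,(400,320),interpolation=2) for x in(A,B)]),cv2.resize(a['pixels'][:,:,::-1],(800,600))[60:330]]))
E
```

```text
27.475 [0.64556945 0.23031527 0.23712635] [ 0.11143007 -0.16953755  0.70556903] 0.09402230668660441
```

View pics/v11.png

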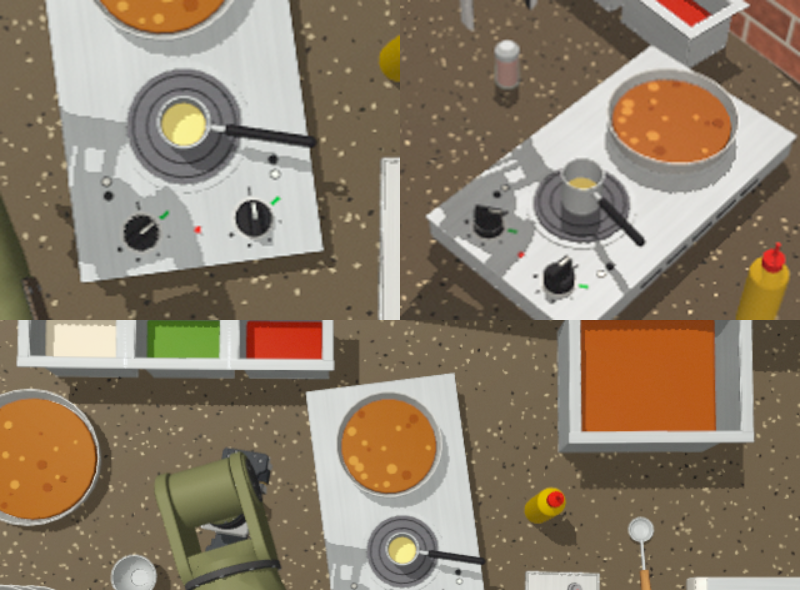

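The pot stands upright mid-plate at crop (183,122), its handle to the right, and the rear knob is still at off. A final numeric check of pointer and pot follows.

```bash
python3 - <<'E'
from h import *
c=load('t11');im=c['pixels'][:,:,::-1].copy();g=cv2.cvtColor(im,cv2.COLOR_BGR2GRAY).astype(float)
ax=np.array([.4724,.0357]);yaw=np.deg2rad(7.58)
kc=proj(c,[*ax,.098]);print(kc)
P=[];W=[]
for v in range(275,298):
    for u in range(288,312):
        X=onz(c,u,v,.098)[:2]-ax
        if np.linalg.norm(X)<.018 and g[v,u]>80: P.append(X);W.append(g[v,u]-60)
P=np.array(P);W=np.array(W);m=np.average(P,0,W);C=np.cov((P-m).T,aweights=W);e=np.linalg.eigh(C)[1][:,1]
if e@m<0:e=-e
print(len(P),m,'q by line',yaw-np.arctan2(e[1],e[0]),'by mean',yaw-np.arctan2(m[1],m[0]))
cv2.imwrite('pics/v12.png',cv2.resize(im[225:305,270:350] if 0 else im[215:305,275:365],None,fx=6,fy=6,interpolation=2))
hsv=cv2.cvtColor(im,cv2.COLOR_BGR2HSV);y=((hsv[:,:,0]>20)&(hsv[:,:,0]<35)&(hsv[:,:,1]>60)).astype(np.uint8);q=np.zeros_like(y);q[215:250,300:345]=1
v,u=np.nonzero(y&q);print('butter',onz(c,u.mean(),v.mean(),.068+.03))
E
```

```text
[299.74938167 286.39746024]
15 [ 0.00527706 -0.00639096] q by line 1.0418515247668838 by mean 1.0128714881875602
butter [ 0.60527986 -0.01653256  0.098     ]
```

View pics/v12.png

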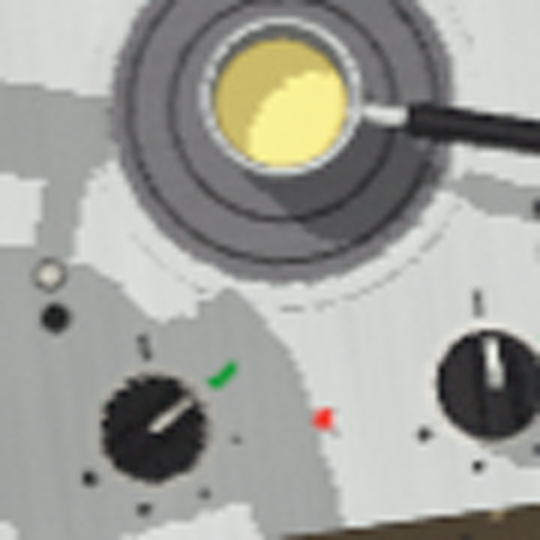

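The pointer reads 1.01–1.04 rad (target 1.047), and the pot is within about 2 mm of the plate's middle. Handing in.

```bash
python3 -c "
from station import job
print(job.hand_in())"
```

```text
the job is handed in; nothing more can be done
None
```

I fitted the black knob from the tray on the bare shaft, turned it to the green mark, set the butter pot on the front hotplate and handed the job in. It took about 27.5 s of the 64 s, and the hand-in gave no verdict.

- **Knob fit:** it met the catch at tool height 88.3 mm (88.5 expected) and hit a hard stop at 82 mm (82.5 expected). In the side view its skirt edge sat 0.5 px above prediction, and the fitted rear knob's sat 0.4 px above, so I take it as fully home.
- **Pointer:** it reads 1.01–1.04 rad against the target of 1.047. I turned it about 0.07 rad past the mark to allow for play between knob and shaft. The shaft itself is hidden under the knob, so its angle is inferred from the pointer.
- **Pot:** it stands upright about 2 mm from the middle of the plate, handle to the right and gripper well clear.
- **Other things:** the rear knob still points to off. The small knob, shaker, bottle, bowl and spoon looked unmoved in the pictures, but I did not measure them.

One reading disagreed along the way: the knob was held about 2.6 mm off along its bar compared with my first measurement. I corrected for it before fitting.

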